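Fish the spacer out of the deep pocket with the sprung tongs

ROBOT

A 7-joint arm with a two-finger parallel gripper is mounted at the origin on a cart in front of the work surface, level with it; the furniture and walls round the work are solid. World frame = base frame: x ahead of the robot, y to its left, z up, the work surface at z = 0. Lengths are in m, angles in rad, forces in N, time in s.
With the tool pointing down it reaches from about 0.425 to 0.925 m from the base axis. Payload 6.8 kg.
Tool frame: the origin (TCP) lies midway between the tips of the shut fingers; the grasp point (between the pads) lies 19 mm behind it; x points along the fingers, y is the direction in which the jaws open and shut, and the axes are right-handed (so a half turn about x gives the same grasp; the last joint's range is limited). The gripper opens to 85 mm and grips with 20 to 120 N. Pads are 22 mm wide; open, the fingers measure 114 mm over their backs; the gripper's body (76 mm by 85 mm) begins 54 mm behind the grasp point. The pads swing forward as they close: fully open they stand 13 mm farther back than shut.
Start: joints at [-1.235, 0.477, 0.022, 1.555, -0.011, 1.109, -0.083], TCP at [0.29, 0.61, 0.231] pointing down, gripper open.
Joint ranges: [-2.96, 2.96], [-0.34, 2.1], [-1.41, 1.46], [0.24, 2.44], [-1.37, 4.51], [0.17, 1.92], [-2.96, 2.96]. Speed limits (rad/s): [2.39, 2.39, 3.14, 3.14, 3.14, 3.14, 3.14].

INTERFACE

Orientations are given as a rotation vector (axis times angle).
In Python, from bench import r gives the robot as it stands.
- The arm moves only by the tool carry_out, never from a script. Its argument "targets" is one flat list of numbers, 7 for each row, row after row: the finger opening in m, from 0 to 0.0854, then the shift along the tool's x, y, z in m, then the turn, a rotation vector about the tool's x, y, z in units of 5 degrees (1.0 is 5 degrees). A call has 1 to 12 rows; each row is the pose to reach, as a shift and turn from the pose measured when the call began, along the tool's axes at that moment; what a row does not reach only later rows make up. A row lasts 1/8 s, in which the tool goes at most 62.5 mm and 10.7 degrees, less where a joint would pass 70% of its speed; a pose out of reach is approached as far as the arm can. A call with a gripper value outside its range is refused whole. The fingers move at their own pace and stop on an object; "squeeze" is the grip in N (left out, the last holds). Time passes only in rows, so rows that repeat a pose let the fingers close. It gives the time, the measured TCP pose, the force and the opening at its end, in the units of the state.
- r.get_obs(): the state, without advancing time (a new reading comes with each control period).
- r.grab_frame(name): name is "scene" or "side" or "wrist"; returns the picture (384x512x3 uint8, blue, green, red); there is no depth.
- r.camera_info(name): a dict with "fx", "fy", "cx", "cy" (pixels), "D" ([k1, k2, p1, p2, k3] as OpenCV has them; the pictures are not rectified), "xyz" and "orientation" of the camera in the world. Camera axes: x right, y up, looking along -z (the intrinsics and any distortion apply to the point x, -y, -z); pixel columns grow to the right and rows downward; lengths in m; the calibration is good to about 2 mm. A picture is of the moment at which its call begins: read the wrist's pose just before it. camera_info takes no time and is no camera call; for the wrist camera it gives the pose at the moment of the call.
- r.hand_in(): hands the job in, once; it reports no verdict.
The state is a dict: "clock": time; "joints": joint angles; "qvel": joint speeds; "tau": joint torques, N m; "tcp_pos": TCP position; "orientation": TCP orientation; "contact_force": force on the tool from outside, world axes, zero at the start; "moment": the same for the moment, N m; "grip_width": finger opening in m.
Only numpy, scipy, OpenCV 4.12 (cv2) and the standard library are available. Lean on these libraries where they do the work, as an engineer would, in place of code of your own. Each camera call takes 0.05 s, during which the arm holds its last target. There are 200 camera calls.

TASK

A short steel spacer sleeve has been left standing at the bottom of one of the two deep pockets of the aluminium tooling block; a slim dowel pin stands in the other pocket and is not wanted. Take the sprung tongs from their holster, reach down into the spacer's pocket, squeeze them shut on the spacer and lift it out, never touching it with the gripper's own fingers. Let it go in the shallow tray of the grey caddy, then stand the tongs back in their holster and let go of them.

Things in the scene. Friction and masses are not known exactly. Their poses are not given: they have to be found in the camera images.
- tongs_grip (a point): Sprung parallel tongs, 146 mm tall, 0.24 kg, upright on their blade tips in the holster. Point: middle of the handles, 123 mm above the tips; z up, y = closing line. Black handle pads (30 mm along x, from 100 to 146 mm above the tips), flat outer faces 60 mm apart at rest. Below, two straight steel blades 20 mm wide along x, 4 mm thick, 36 mm gap at rest. Gap = width over handles less 24 mm.
- tongs_left (a joint): How far each tong half is squeezed in (m): 0 at rest, at most 0.013; both halves move equally, parallel. The spring needs 9 N at 0, 13 N at 0.013. A gripper holding the handles at a width of 48 to 57 mm carries the tongs with blades open; about 42 mm grips the spacer; past 60 mm it lets the tongs go.
- spacer_center (a point): Plain steel spacer sleeve, 18 mm outside diameter, 8 mm bore, 26 mm tall, 35 g, standing upright on the floor of one of the block's two pockets, within about 4 mm of that pocket's middle. This point is its centre, 13 mm above its foot. (The pin in the other pocket is 10 mm thick and 50 mm tall.)
- block: Aluminium tooling block fixed on the plywood board, 64 x 164 x 78 mm (x, y, z), origin at the centre of its underside, z up. Two equal pockets open at the top, centred at y = +38 mm and y = -38 mm of the block; each is 40 mm along x and 64 mm along y inside, with 12 mm walls; pocket floor 8 mm above the underside, 70 mm below the rim.
- caddy: Grey caddy fixed on the board, z up, origin on its underside. Tong holster centred at x = 0, y = -66 mm: open well 40 mm (x) by 62 mm (y) inside, floor 8 mm up, rim at 76 mm. Shallow tray centred at x = 0, y = +33 mm: 88 mm (x) by 112 mm (y) inside, floor (black mat) 6 mm up, rim at 26 mm. At the start the tongs stand in the middle of the holster and close along the caddy's y.

How it is judged:
By the outcome, as a careful person would: the job done as asked, in the order asked, and still so for the second after the job is handed in, with the robot touching nothing.
It also fails if it takes over 48 s, if anything falls off the work surface, if the arm or the gripper's body presses on something with over 40 N, if the wrist force passes 120 N, or if a joint passes its speed limit or range.

## Working session

There is one attempt and no reset: what is moved stays moved. The work goes in short steps, Python scripts to look and compute and a tool call to move; the robot and the scene stay as the last step left them, time stands still between calls to the robot, and variables do not carry over. Pictures are saved under pics/ and viewed, about 8 in all and at most 12, crops included, and the job is handed in when it is done.

Besides the shell and the picture viewer there is one more tool, called after ">>>" in YAML: its name, and indented under it one key for each argument. carry_out: Moves the arm, as the interface text tells. Its arguments: {"type":"object","properties":{"targets":{"type":"array","items":{"type":"number"}},"squeeze":{"type":"number"}},"required":["targets"]}

```bash
mkdir -p pics; ls; python3 - <<'E'
from bench import r
import cv2
o=r.get_obs();print({k:o[k] for k in('clock','tcp_pos','orientation','grip_width','joints')})
for n in("scene","side","wrist"):
    print(n,r.camera_info(n)); cv2.imwrite(f"pics/{n}0.png",r.grab_frame(n))
a=cv2.imread("pics/scene0.png");b=cv2.imread("pics/side0.png")
E
```

```text
pics
{'clock': 0.0, 'tcp_pos': array([0.28961806, 0.60907709, 0.23033562]), 'orientation': array([ 0.34663157,  1.5428909 , -0.34942926]), 'grip_width': 0.0850726596170461, 'joints': array([-1.23506581,  0.47780337,  0.022347  ,  1.55642312, -0.01149502,
        1.10928186, -0.08305778])}
scene {'fx': 403.69068282469806, 'fy': 403.69068282469806, 'cx': 261.6371077565684, 'cy': 193.95978768119696, 'D': array([-0.08680848,  0.        ,  0.        ,  0.        ,  0.        ]), 'xyz': array([ 0.25322786, -0.52365189,  0.75188633]), 'orientation': array([ 0.74318412, -0.2246855 , -0.5109728 ])}
side {'fx': 437.4549289174151, 'fy': 437.4549289174151, 'cx': 247.56029533384267, 'cy': 188.8837944644381, 'D': array([-0.14049331,  0.        ,  0.        ,  0.        ,  0.        ]), 'xyz': array([ 0.43356007, -0.81333759,  0.47369285]), 'orientation': array([ 1.17198561, -0.06890387, -0.14128569])}
wrist {'fx': 296.3195374297227, 'fy': 296.3195374297227, 'cx': 255.5722333045973, 'cy': 188.06471239647792, 'D': array([0.026149, 0.      , 0.      , 0.      , 0.      ]), 'xyz': array([0.22957807, 0.63746609, 0.37316337]), 'orientation': array([-0.23519545, -0.14723335,  1.12029497])}
```

View pics/scene0.png

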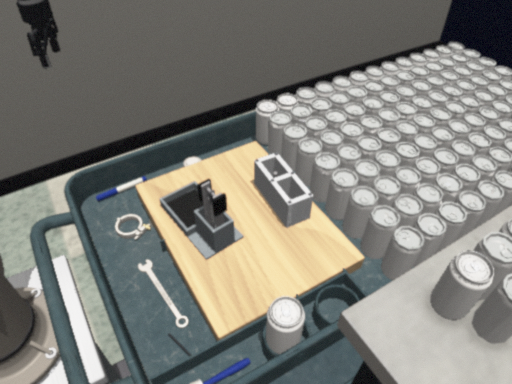

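View pics/side0.png

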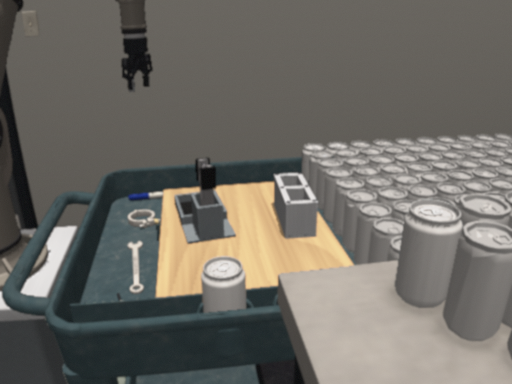

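Scene view: tongs at about (210,195), caddy tray at (180,205), block at (283,188). The side view has the tongs at (206,173) and the block at (295,203). I'll enlarge both for corner picking.

```bash
python3 - <<'E'
import cv2,numpy as np
a=cv2.imread("pics/scene0.png")[145:265,140:330];b=cv2.imread("pics/side0.png")[145:245,160:350]
A=cv2.resize(a,None,fx=4,fy=4,interpolation=cv2.INTER_CUBIC)
cv2.imwrite("pics/c1.png",A)
cv2.imwrite("pics/c2.png",cv2.resize(b,None,fx=4,fy=4,interpolation=cv2.INTER_CUBIC))
E
```

```text
(no output)
```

View pics/c1.png

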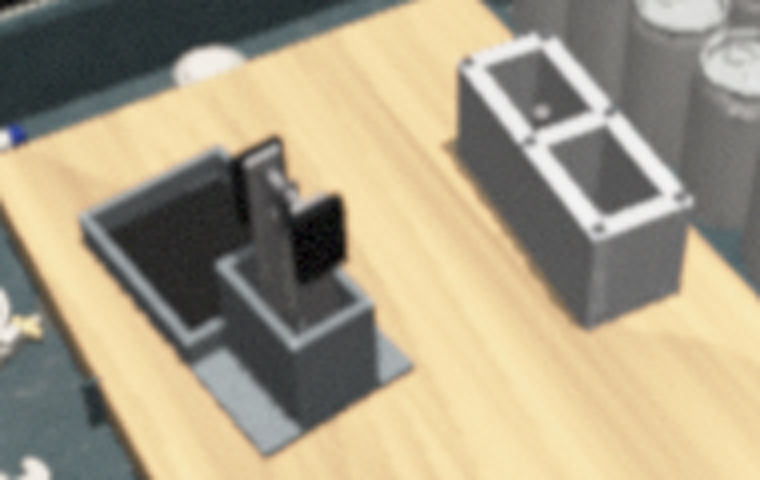

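View pics/c2.png

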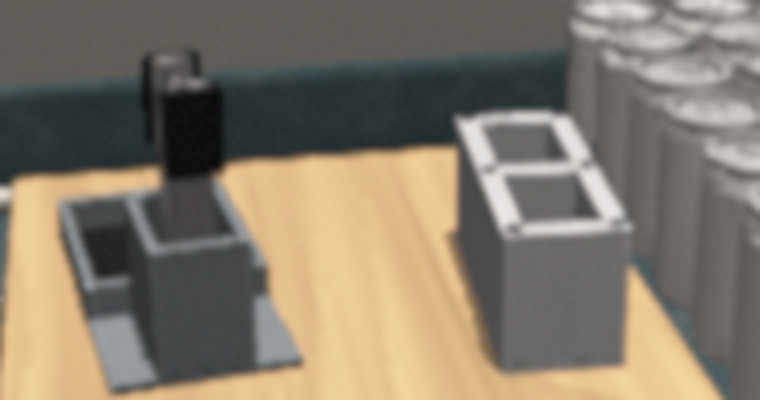

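The bright pin tip shows in the far pocket, crop (541,110), so the spacer is likely in the nearer (−y) pocket. The block-top and holster corners are clear in both views, so I'll triangulate them.

```bash
cat > h.py <<'E'
import cv2,numpy as np
from bench import r
from scipy.spatial.transform import Rotation as R
F=np.diag([1.,-1,-1])
def ray(c,px):
    K=np.array([[c['fx'],0,c['cx']],[0,c['fy'],c['cy']],[0,0,1]])
    u=cv2.undistortPoints(np.array([[px]],float),K,c['D'])[0,0]
    d=R.from_rotvec(c['orientation']).as_matrix()@F@np.array([u[0],u[1],1]); return np.array(c['xyz']),d/np.linalg.norm(d)
def onz(c,px,z):
    o,d=ray(c,px); return o+d*(z-o[2])/d[2]
def tri(c1,p1,c2,p2):
    a,d=ray(c1,p1);b,e=ray(c2,p2)
    s=np.linalg.lstsq(np.array([d,-e]).T,b-a,rcond=None)[0]
    return (a+d*s[0]+b+e*s[1])/2,np.linalg.norm(a+d*s[0]-b-e*s[1])
def proj(c,P):
    q=F@R.from_rotvec(c['orientation']).as_matrix().T@(np.array(P)-c['xyz'])
    K=np.array([[c['fx'],0,c['cx']],[0,c['fy'],c['cy']],[0,0,1]])
    return cv2.projectPoints(q.reshape(1,3),np.zeros(3),np.zeros(3),K,c['D'])[0].ravel()
def T(obs): return R.from_rotvec(obs['orientation']).as_matrix(),np.array(obs['tcp_pos'])
E
python3 - <<'E'
from h import *
np.set_printoptions(precision=4,suppress=True)
s,d=r.camera_info("scene"),r.camera_info("side")
P={'bFL':((465,60),(458,118)),'bFR':((543,35),(565,112)),'bNR':((692,202),(630,230)),'bNL':((597,236),(505,236)),
'hNL':((298,348),(143,252)),'hNR':((376,302),(252,243)),'hFL':((218,264),(127,197)),'pNL':((265,455),(112,391)),'pNR':((412,367),(301,362))}
for k,(a,b) in P.items():
    print(k,*tri(s,np.array(a)/4+[140,145],d,np.array(b)/4+[160,145]))
print(T(r.get_obs())[0])
E
```

```text
bFL [0.6236 0.0933 0.1199] 0.002836554724320073
bFR [0.6832 0.0951 0.1161] 0.00507393563878813
bNR [ 0.6753 -0.0655  0.1161] 0.000403346494991288
bNL [ 0.6145 -0.0611  0.117 ] 0.0016718643521799604
hNL [ 0.4409 -0.0513  0.1197] 0.003633216877555595
hNR [ 0.4927 -0.039   0.1134] 0.0004412094774439167
hFL [0.4334 0.0246 0.1153] 0.0006822933517194238
pNL [ 0.4185 -0.0487  0.043 ] 0.0006953953060744447
pNR [ 0.5143 -0.0372  0.0437] 0.0008969014072019965
[[-0.0005  0.4294  0.9031]
 [-0.0013  0.9031 -0.4294]
 [-1.     -0.0014  0.0001]]
```

```bash
cat >> h.py <<'E'
def plan(obs,tgt,yaw):  # yaw deg: tool y = world y turned by yaw; tool x down
    M,p=T(obs); y=np.radians(yaw); Y=np.array([-np.sin(y),np.cos(y),0]);X=np.array([0,0,-1.])
    N=np.array([X,Y,np.cross(X,Y)]).T
    rv=R.from_matrix(M.T@N).as_rotvec(degrees=True)/5
    return M.T@(np.array(tgt)-p),rv
E
python3 - <<'E'
from h import *
np.set_printoptions(precision=4,suppress=True)
o=r.get_obs();c=r.camera_info("wrist");M,p=T(o)
C=R.from_rotvec(c['orientation']).as_matrix()
co=M.T@(c['xyz']-p); ax=M.T@C@[0,0,-1]; print(co,ax,M.T@C)
for n,t,y in(('pocket',[0.70,-0.022,0.27],-3),('holster',[0.463,-0.007,0.27],6.5)):
    s,v=plan(o,t,y);print(n,s,v)
yv=np.radians(-3);Z=np.array([np.cos(yv),np.sin(yv),0]);print(Z)
# where axis hits z=.06 for tool z forward
dz=(0.27-co[0]*1-0.06) if 0 else (0.27+(-co[0])-0.06)
print('axis hit ahead of TCP (tool z):',co[2]+ax[2]/ax[0]*dz)
E
```

```text
[-0.1427 -0.0004 -0.0664] [0.9656 0.0005 0.2599] [[-0.0005  0.2599 -0.9656]
 [ 1.      0.0002 -0.0005]
 [ 0.     -0.9656 -0.2599]]
pocket [-0.0388 -0.3939  0.6416] [-4.4858 -0.0018  0.0161]
holster [-0.0387 -0.4821  0.4211] [-6.3858 -0.0031  0.016 ]
[ 0.9986 -0.0523  0.    ]
axis hit ahead of TCP (tool z): 0.02856846426509005
```

>>> carry_out:
  targets: [0.085,-0.039,-0.03,0.05,-0.5,0,0,0.085,-0.039,-0.065,0.105,-1,0,0,0.085,-0.039,-0.095,0.155,-1.4,0,0,0.085,-0.039,-0.125,0.205,-1.8,0,0,0.085,-0.039,-0.16,0.26,-2.2,0,0,0.085,-0.039,-0.19,0.31,-2.6,0,0,0.085,-0.039,-0.22,0.36,-3,0,0,0.085,-0.039,-0.255,0.41,-3.4,0,0,0.085,-0.039,-0.285,0.465,-3.8,0,0,0.085,-0.039,-0.32,0.52,-4.2,0,0,0.085,-0.039,-0.36,0.58,-4.5,0,0,0.085,-0.039,-0.39,0.635,-4.5,0,0]

```text
clock: 1.65
tcp_pos: [0.6891, -0.0072, 0.27]
orientation: [0.039, 1.571, -0.041]
contact_force: [1.5, 0.5, -0.7]
grip_width: 0.0848
```

```bash
python3 - <<'E'
from h import *
np.set_printoptions(precision=4,suppress=True)
o=r.get_obs();c=r.camera_info("wrist");f=r.grab_frame("wrist");cv2.imwrite("pics/w1.png",f)
print(o['clock'],o['tcp_pos'],o['qvel'],T(o)[0]);print(c['xyz'],c['orientation'])
E
```

```text
1.65 [ 0.6891 -0.0072  0.27  ] [ 0.6303  0.4981  0.1165 -0.7372 -0.158   0.2513  0.73  ] [[-0.0008  0.0508  0.9987]
 [-0.0011  0.9987 -0.0508]
 [-1.     -0.0012 -0.0008]]
[ 0.6228 -0.0038  0.4128] [-0.2101 -0.1989  1.5105]
```

View pics/w1.png

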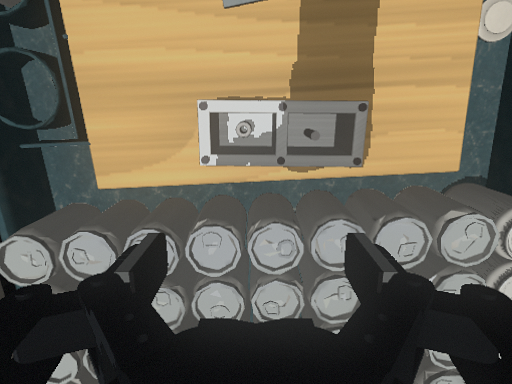

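Wrist view: the block's outline runs (198,101)–(367,166). The spacer ring is at (244,129) in the left (−y) pocket, and the pin is at (313,134) in the other.

```bash
python3 - <<'E'
from h import *
np.set_printoptions(precision=4,suppress=True)
c=dict(r.camera_info("wrist")); o=r.get_obs()
c['xyz']=np.array([0.6228,-0.0038,0.4128]);c['orientation']=np.array([-0.2101,-0.1989,1.5105])
f=cv2.imread("pics/w1.png")
P=[onz(c,p,0.118) for p in((198,101),(367,101),(367,166),(200,167))]
for p in P:print(p)
b=np.mean(P,0);print('block',b)
a=(P[1]+P[2]-P[0]-P[3]);print('yaw',np.degrees(np.arctan2(-a[0],a[1])),np.linalg.norm(a)/2)
print('spacer',onz(c,(244.5,128.5),0.074))
print('tcp now',o['tcp_pos'],o['clock'])
print(plan(o,[0.463,-0.007,0.27],6.5))
E
```

```text
[ 0.6134 -0.0584  0.118 ]
[0.6218 0.102  0.118 ]
[0.6846 0.1051 0.118 ]
[ 0.677  -0.0629  0.118 ]
block [0.6492 0.0215 0.118 ]
yaw -2.7829779541173294 0.16440982023845824
spacer [ 0.6439 -0.0175  0.074 ]
tcp now [ 0.6921 -0.0179  0.2696] 1.7
(array([-0.0008, -0.003 , -0.2294]), array([-1.9951,  0.0166,  0.0945]))
```

>>> carry_out:
  targets: [0.085,0,0,-0.055,-0.5,0,0,0.085,0,0,-0.115,-1,0,0,0.085,0,0,-0.17,-1.5,0,0,0.085,0,-0.003,-0.22,-2,0,0,0.085,0,-0.003,-0.229,-2,0,0,0.085,0,-0.003,-0.229,-2,0,0.1,0.085,0,-0.003,-0.229,-2,0,0.1,0.085,0,-0.003,-0.229,-2,0,0.1]

```text
clock: 2.7
tcp_pos: [0.4644, -0.007, 0.269]
orientation: [-0.089, 1.568, 0.089]
contact_force: [0.3, 1.0, -0.4]
grip_width: 0.0849
```

```bash
python3 - <<'E'
from h import *
np.set_printoptions(precision=4,suppress=True)
o=r.get_obs();c=r.camera_info("wrist");f=r.grab_frame("wrist");cv2.imwrite("pics/w2.png",f)
print(o['clock'],o['tcp_pos'],np.abs(o['qvel']).max());print(repr(c['xyz']),repr(c['orientation']))
for P in([.463,-.007,.116],[.649,.0185,.118]):print(proj(c,P))
E
```

```text
2.7 [ 0.4644 -0.007   0.269 ] 0.007106356343550686
array([ 0.3981, -0.0146,  0.4117]) array([-0.1982, -0.2233,  1.6732])
[255.6017 174.0542]
[259.2601 330.7587]
```

View pics/w2.png

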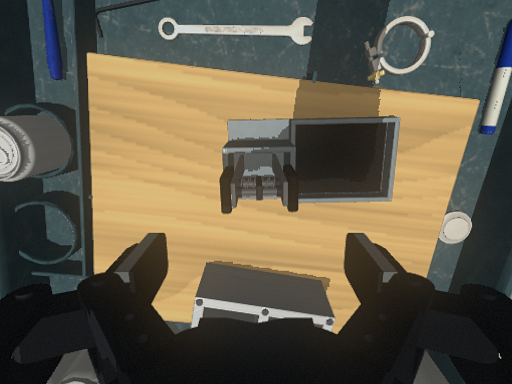

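The tongs sit at about (260,185) in the holster, with the tray at (345,160). The block's near rim runs (198,300)–(332,320). I'll enlarge this for picking.

```bash
python3 - <<'E'
import cv2
b=cv2.imread("pics/w2.png")
a=cv2.resize(b[110:220,210:350],None,fx=5,fy=5,interpolation=cv2.INTER_CUBIC)
cv2.imwrite("pics/c3.png",a)
E
```

```text
(no output)
```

View pics/c3.png

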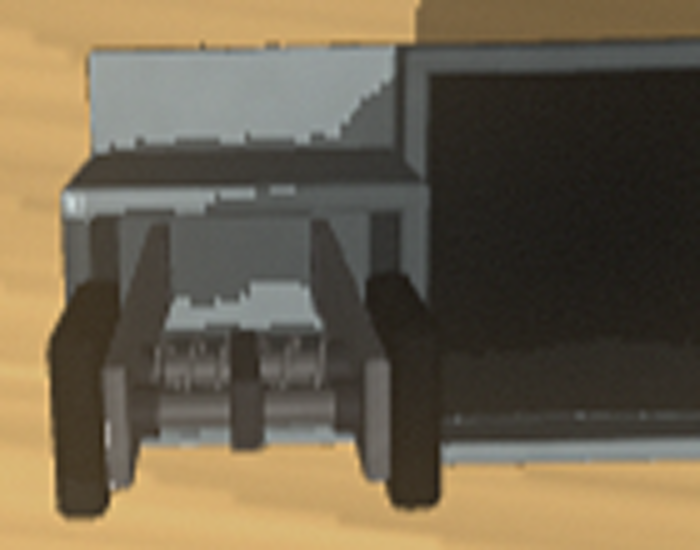

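```bash
python3 - <<'E'
from h import *
np.set_printoptions(precision=4,suppress=True)
c=dict(r.camera_info("wrist"))
f=lambda x,y:(210+(x+.5)/5-.5,110+(y+.5)/5-.5)
H=[onz(c,f(*p),0.194) for p in((50,343),(57,517),(439,507),(437,330))]
for p in H:print('handle',p)
a=H[2]+H[3]-H[0]-H[1];print('c',np.mean(H,0),'w',np.linalg.norm(a)/2,'yaw',np.degrees(np.arctan2(-a[0],a[1])))
for p in((65,190),(428,187)):print('hol',onz(c,f(*p),0.116))
Tr=[onz(c,p,0.066) for p in((291,118),(399.5,117),(393,202),(290,200))]
for p in Tr:print('tray',p)
print(np.mean(Tr,0))
for p in((197,297.5),(333,316.5)):print('blk',onz(c,p,0.118))
o=r.get_obs();print(T(o)[0])
E
```

```text
handle [ 0.4519 -0.0356  0.194 ]
handle [ 0.4795 -0.0322  0.194 ]
handle [0.4711 0.0266 0.194 ]
handle [0.4433 0.0221 0.194 ]
c [ 0.4615 -0.0048  0.194 ] w 0.05885809864513285 yaw 8.269144999215461
hol [ 0.4397 -0.0427  0.116 ]
hol [0.4309 0.0291 0.116 ]
tray [0.4046 0.0268 0.066 ]
tray [0.3901 0.148  0.066 ]
tray [0.4895 0.1645 0.066 ]
tray [0.5012 0.0397 0.066 ]
[0.4463 0.0948 0.066 ]
blk [ 0.6123 -0.0569  0.118 ]
blk [0.6195 0.1008 0.118 ]
[[ 0.0011 -0.1132  0.9936]
 [ 0.0002  0.9936  0.1132]
 [-1.      0.      0.0011]]
```

>>> carry_out:
  targets: [0.085,0.03,0.0025,-0.0025,-0.2,0,0,0.085,0.07,0.0025,-0.0025,-0.2,0,0,0.085,0.105,0.0025,-0.0025,-0.2,0,0,0.085,0.123,0.0025,-0.0025,-0.2,0,0,0.085,0.123,0.0025,-0.0025,-0.2,0,0,0.052,0.123,0.0025,-0.0025,-0.2,0,0,0.052,0.123,0.0025,-0.0025,-0.2,0,0,0.052,0.123,0.0025,-0.0025,-0.2,0,0,0.052,0.123,0.0025,-0.0025,-0.2,0,0,0.052,0.123,0.0025,-0.0025,-0.2,0,0]
  squeeze: 40

```text
clock: 4.0
tcp_pos: [0.4634, -0.0048, 0.148]
orientation: [-0.102, 1.563, 0.103]
contact_force: [-0.2, -0.3, 7.8]
grip_width: 0.0521
```

>>> carry_out:
  targets: [0.052,-0.02,0,0,0,0,0,0.052,-0.05,0,0,0,0,0,0.052,-0.085,0,0,0,0,0,0.052,-0.107,0,0,0,0,0,0.052,-0.107,0,0,0,0,0,0.052,-0.107,0,0,0,0,0]

```text
clock: 4.75
tcp_pos: [0.4622, -0.0049, 0.2542]
orientation: [-0.102, 1.564, 0.103]
contact_force: [0.6, 0.0, -2.8]
grip_width: 0.0521
```

```bash
python3 - <<'E'
from h import *
np.set_printoptions(precision=4,suppress=True)
o=r.get_obs();print(o['clock'],o['tcp_pos'],o['contact_force'],o['grip_width']);print(plan(o,[0.644,-0.0175,0.255],-2.8)); print(T(o)[0])
for n in('scene','side','wrist'):cv2.imwrite(f"pics/{n}3.png",r.grab_frame(n))
s=cv2.imread('pics/scene3.png');d=cv2.imread('pics/side3.png');w=cv2.imread('pics/wrist3.png')
print(repr(r.camera_info('wrist')['xyz']),repr(r.camera_info('wrist')['orientation']))
k=lambda i:cv2.resize(i,None,fx=4,fy=4,interpolation=cv2.INTER_CUBIC)
cv2.imwrite('pics/c4.png',np.hstack([k(s[110:235,160:255]),k(d[90:215,160:255])]))
E
```

```text
4.75 [ 0.4622 -0.0049  0.2542] [ 0.5897  0.0335 -2.8439] 0.05209142934679113
(array([ 0.0001, -0.0362,  0.1786]), array([ 2.0593,  0.0531, -0.0058]))
[[ 0.0046 -0.1305  0.9914]
 [ 0.0007  0.9915  0.1305]
 [-1.      0.0001  0.0047]]
array([ 0.3957, -0.0137,  0.3964]) array([-0.1985, -0.2274,  1.6903])
```

View pics/c4.png

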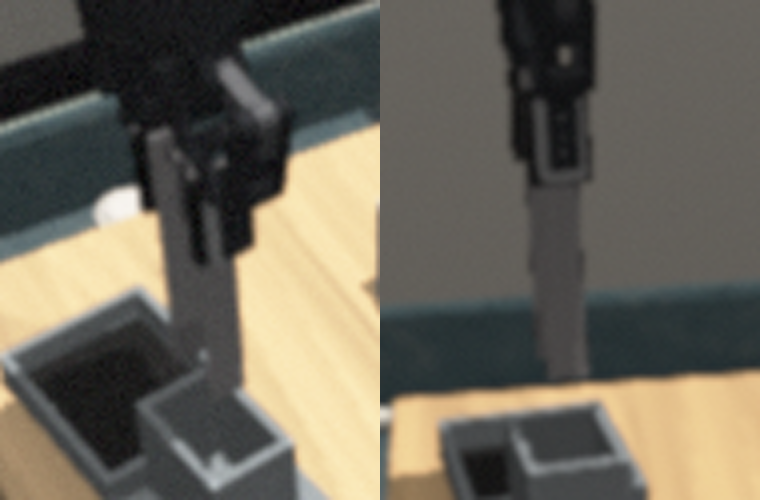

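Lifted cleanly (−2.8 N, width 0.052). The tongs are upright, with the near blade's tip at crop (243,388) in scene and (588,378) in side. I'll check the tip against the TCP.

```bash
python3 - <<'E'
from h import *
np.set_printoptions(precision=4,suppress=True)
s,d=r.camera_info("scene"),r.camera_info("side")
f=lambda p,o:np.array(p)/4+o
print(tri(s,f((243,388),[160,110]),d,f((208,378),[160,90])),'corner +x')
o=r.get_obs();M,p=T(o)
print('expected corner', p+M@[0.1,-0.018,0.01])
E
```

```text
(array([ 0.4732, -0.0243,  0.1532]), np.float64(0.0021810659608036695)) corner +x
expected corner [ 0.4748 -0.0214  0.1539]
```

>>> carry_out:
  targets: [0.055,0,-0.009,0.045,0.5,0,0,0.055,0,-0.018,0.09,1,0,0,0.055,0,-0.027,0.135,1.5,0,0,0.055,0,-0.037,0.172,2,0,0,0.055,0,-0.037,0.1785,2.06,0,0,0.055,0,-0.037,0.1785,2.06,0.05,0,0.055,0,-0.037,0.1785,2.06,0.05,0,0.055,0,-0.037,0.1785,2.06,0.05,0]

```text
clock: 5.9
tcp_pos: [0.6432, -0.0183, 0.2547]
orientation: [0.039, 1.572, -0.038]
contact_force: [-0.4, -0.5, -2.8]
grip_width: 0.0551
```

```bash
python3 - <<'E'
from h import *
np.set_printoptions(precision=4,suppress=True)
o=r.get_obs();c=r.camera_info('wrist');w=r.grab_frame('wrist');print(o['clock'],o['tcp_pos'],o['contact_force'],o['grip_width']);print(plan(o,[0.644,-0.018,0.151],-2.8))
cv2.imwrite('pics/c5.png',cv2.resize(w[100:300,150:400],None,fx=3,fy=3,interpolation=cv2.INTER_CUBIC))
M,p=T(o)
for P in(p+M@[.1,0,0],[.644,-.0175,.074],[.6473,-.0165,.118]):print(proj(c,P))
E
```

```text
5.9 [ 0.6432 -0.0183  0.2547] [-0.3976 -0.496  -2.8183] 0.05507475599116704
(array([0.1037, 0.0003, 0.0009]), array([ 0.002 , -0.0125, -0.0045]))
[255.5414 189.2317]
[256.1473 170.9452]
[257.4731 183.4236]
```

View pics/c5.png

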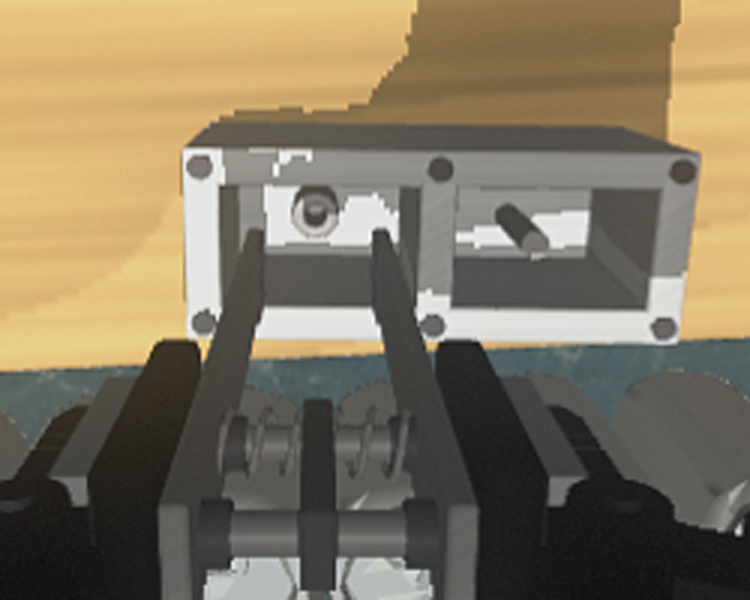

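The spacer, at crop (317,211), sits right on the midline between the blade tips (255 and 382). The prediction agrees within 1 px, so I'm descending.

>>> carry_out:
  targets: [0.055,0.02,0,0.001,0,0,0,0.055,0.045,0,0.001,0,0,0,0.055,0.07,0,0.001,0,0,0,0.055,0.09,0,0.001,0,0,0,0.055,0.102,0,0.001,0,0,0,0.055,0.1035,0,0.001,0,0,0,0.055,0.1035,0,0.001,0,0,0]

```text
clock: 6.82
tcp_pos: [0.6447, -0.0183, 0.1521]
orientation: [0.039, 1.57, -0.038]
contact_force: [-1.1, -0.0, -2.6]
grip_width: 0.0553
```

>>> carry_out:
  targets: [0.048,-0.001,0,0,0,0,0,0.043,-0.001,0,0,0,0,0,0.038,-0.001,0,0,0,0,0,0.038,-0.001,0,0,0,0,0,0.038,-0.001,0,0,0,0,0,0.038,-0.001,0,0,0,0,0]
  squeeze: 45

```text
clock: 7.58
tcp_pos: [0.6454, -0.0184, 0.154]
orientation: [0.039, 1.568, -0.038]
contact_force: [0.2, 0.1, 5.9]
grip_width: 0.0395
```

>>> carry_out:
  targets: [0.038,-0.01,0,0,0,0,0,0.038,-0.03,0,0,0,0,0,0.038,-0.055,0,0,0,0,0,0.038,-0.08,0,0,0,0,0,0.038,-0.102,0,0,0,0,0,0.038,-0.102,0,0,0,0,0,0.038,-0.102,0,0,0,0,0]

```text
clock: 8.45
tcp_pos: [0.6445, -0.0183, 0.2548]
orientation: [0.039, 1.57, -0.038]
contact_force: [0.7, 0.8, -2.4]
grip_width: 0.0394
```

```bash
python3 - <<'E'
from h import *
np.set_printoptions(precision=4,suppress=True)
o=r.get_obs();c=r.camera_info('wrist');w=r.grab_frame('wrist');s=r.grab_frame('side');print(o['clock'],o['tcp_pos'],o['contact_force'],o['grip_width']);print(plan(o,[0.4485,0.0925,0.255],7.3),plan(o,[0.462,-0.005,0.255],7.5))
k=lambda i:cv2.resize(i,None,fx=3,fy=3,interpolation=cv2.INTER_CUBIC)
cv2.imwrite('pics/c6.png',np.hstack([k(w[130:290,190:320]),k(s[60:220,220:350])]))
E
```

```text
8.45 [ 0.6445 -0.0183  0.2548] [ 0.7044  0.7527 -2.356 ] 0.03944653126098847
(array([-0.0002,  0.1011, -0.2011]), array([-2.019 ,  0.0035, -0.007 ])) (array([-0.0002,  0.0044, -0.1829]), array([-2.059 ,  0.0035, -0.007 ]))
```

View pics/c6.png

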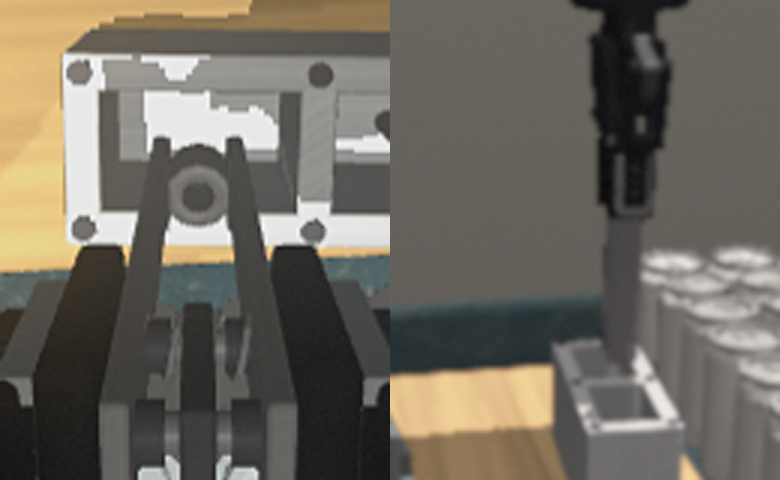

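The wrist view shows the spacer clamped between the blades at crop (198,193), clear of the block. I'm moving to the tray.

>>> carry_out:
  targets: [0.038,0,0.02,-0.04,-0.4,0,0,0.038,0,0.043,-0.085,-0.8,0,0,0.038,0,0.065,-0.13,-1.3,0,0,0.038,0,0.087,-0.173,-1.7,0,0,0.038,0,0.099,-0.197,-2,0,0,0.038,0,0.102,-0.202,-2,0,0,0.038,0,0.102,-0.202,-2,0,0,0.038,0,0.102,-0.202,-2,0,0]

```text
clock: 9.55
tcp_pos: [0.4485, 0.0927, 0.2545]
orientation: [-0.097, 1.569, 0.098]
contact_force: [0.7, -0.5, -2.4]
grip_width: 0.0398
```

>>> carry_out:
  targets: [0.038,0.02,0,0,0,0,0,0.038,0.05,0,0,0,0,0,0.038,0.075,0,0,0,0,0,0.038,0.09,0,0,0,0,0,0.038,0.097,0,0,0,0,0,0.038,0.1,0,0,0,0,0,0.038,0.1,0,0,0,0,0]

```text
clock: 10.42
tcp_pos: [0.4489, 0.0929, 0.155]
orientation: [-0.097, 1.568, 0.098]
contact_force: [0.5, -0.3, -2.5]
grip_width: 0.0396
```

>>> carry_out:
  targets: [0.038,0.0015,0,0,0,0,0,0.038,0.003,0,0,0,0,0,0.038,0.003,0,0,0,0,0]

```text
clock: 10.8
tcp_pos: [0.4489, 0.0929, 0.152]
orientation: [-0.097, 1.568, 0.098]
contact_force: [-0.3, 1.1, -3.0]
grip_width: 0.0398
```

>>> carry_out:
  targets: [0.038,0.001,0,0,0,0,0,0.038,0.002,0,0,0,0,0,0.038,0.002,0,0,0,0,0]

```text
clock: 11.18
tcp_pos: [0.4494, 0.0929, 0.1519]
orientation: [-0.096, 1.567, 0.098]
contact_force: [-6.4, -1.8, 17.9]
grip_width: 0.0393
```

>>> carry_out:
  targets: [0.038,-0.001,0,0,0,0,0,0.038,-0.001,0,0,0,0,0,0.044,-0.001,0,0,0,0,0,0.048,-0.001,0,0,0,0,0,0.052,-0.001,0,0,0,0,0,0.055,-0.001,0,0,0,0,0,0.055,-0.001,0,0,0,0,0,0.055,-0.001,0,0,0,0,0]

```text
clock: 12.18
tcp_pos: [0.4494, 0.0929, 0.1528]
orientation: [-0.096, 1.567, 0.098]
contact_force: [0.3, -0.4, -2.8]
grip_width: 0.0553
```

>>> carry_out:
  targets: [0.055,-0.005,0,0,0,0,0,0.055,-0.02,0,0,0,0,0,0.055,-0.045,0,0,0,0,0,0.055,-0.075,0,0,0,0,0,0.055,-0.102,0,0,0,0,0,0.055,-0.102,0,0,0,0,0,0.055,-0.102,0,0,0,0,0]

```text
clock: 13.05
tcp_pos: [0.4488, 0.0927, 0.2545]
orientation: [-0.096, 1.568, 0.098]
contact_force: [0.3, 0.5, -3.3]
grip_width: 0.055
```

```bash
python3 - <<'E'
from h import *
np.set_printoptions(precision=4,suppress=True)
o=r.get_obs();w=r.grab_frame('wrist');print(o['clock'],o['tcp_pos'],o['contact_force'],o['grip_width']);print(plan(o,[0.4625,-0.0048,0.255],7.5))
cv2.imwrite('pics/c7.png',cv2.resize(w[90:300,130:380],None,fx=3,fy=3,interpolation=cv2.INTER_CUBIC)[:590])
E
```

```text
13.05 [0.4488 0.0927 0.2545] [ 0.3387  0.4718 -3.294 ] 0.05504703780299007
(array([-0.0006, -0.0984,  0.0015]), array([-0.0815,  0.0107, -0.0098]))
```

View pics/c7.png

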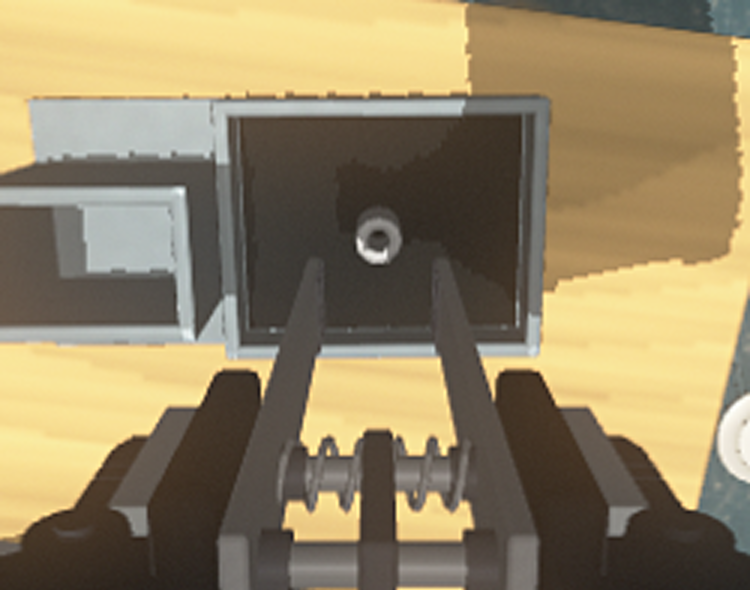

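The spacer stands alone at the tray's middle, crop (378,240), clear of the blades. The holster well is empty at (110,245). I'm returning the tongs there.

>>> carry_out:
  targets: [0.055,0,-0.035,0.0005,0,0,0,0.055,0,-0.075,0.001,0,0,0,0.055,0,-0.098,0.0015,-0.08,0,0,0.055,0,-0.0985,0.0015,-0.08,0,0,0.055,0,-0.0985,0.0015,-0.08,0,0,0.055,0,-0.0985,0.0015,-0.08,0,0]

```text
clock: 13.85
tcp_pos: [0.462, -0.0038, 0.2536]
orientation: [-0.104, 1.569, 0.105]
contact_force: [0.2, 1.6, -2.4]
grip_width: 0.055
```

>>> carry_out:
  targets: [0.055,0.02,0,0,0,0,0,0.055,0.045,0,0,0,0,0,0.055,0.07,0,0,0,0,0,0.055,0.09,0,0,0,0,0,0.055,0.1,0,0,0,0,0,0.055,0.102,0,0,0,0,0,0.055,0.102,0,0,0,0,0]

```text
clock: 14.72
tcp_pos: [0.4623, -0.0036, 0.1521]
orientation: [-0.104, 1.568, 0.105]
contact_force: [0.1, -0.5, -1.7]
grip_width: 0.0553
```

>>> carry_out:
  targets: [0.055,0.001,0,0,0,0,0,0.055,0.002,0,0,0,0,0,0.055,0.002,0,0,0,0,0]

```text
clock: 15.1
tcp_pos: [0.4624, -0.0035, 0.1503]
orientation: [-0.104, 1.568, 0.105]
contact_force: [-0.7, 0.7, -3.5]
grip_width: 0.0552
```

>>> carry_out:
  targets: [0.055,0.001,0,0,0,0,0,0.055,0.002,0,0,0,0,0,0.055,0.0025,0,0,0,0,0,0.055,0.0025,0,0,0,0,0]

```text
clock: 15.6
tcp_pos: [0.4624, -0.0035, 0.1477]
orientation: [-0.104, 1.568, 0.105]
contact_force: [-0.0, -0.7, -1.9]
grip_width: 0.055
```

>>> carry_out:
  targets: [0.055,0.001,0,0,0,0,0,0.055,0.002,0,0,0,0,0,0.055,0.002,0,0,0,0,0]

```text
clock: 15.98
tcp_pos: [0.4641, -0.0033, 0.1472]
orientation: [-0.103, 1.565, 0.105]
contact_force: [-0.7, -0.4, 9.3]
grip_width: 0.0548
```

Floor contact at 9 N. I'll ease off, open the fingers, then back up.

>>> carry_out:
  targets: [0.055,-0.001,0,0,0,0,0,0.055,-0.001,0,0,0,0,0,0.06,-0.001,0,0,0,0,0,0.067,-0.001,0,0,0,0,0,0.076,-0.001,0,0,0,0,0,0.085,-0.001,0,0,0,0,0,0.085,-0.001,0,0,0,0,0,0.085,-0.001,0,0,0,0,0]

```text
clock: 16.98
tcp_pos: [0.4641, -0.0033, 0.1482]
orientation: [-0.103, 1.565, 0.105]
contact_force: [0.2, -0.1, 0.2]
grip_width: 0.085
```

>>> carry_out:
  targets: [0.085,-0.01,0,0,0,0,0,0.085,-0.03,0,0,0,0,0,0.085,-0.06,0,0,0,0,0,0.085,-0.1,0,0,0,0,0,0.085,-0.135,0,0,0,0,0,0.085,-0.135,0,0,0,0,0,0.085,-0.135,0,0,0,0,0]

```text
clock: 17.85
tcp_pos: [0.4632, -0.0036, 0.2831]
orientation: [-0.103, 1.565, 0.105]
contact_force: [0.6, -0.7, 0.3]
grip_width: 0.0852
```

```bash
python3 - <<'E'
from h import *
o=r.get_obs();w=r.grab_frame('wrist');print(o['clock'],o['tcp_pos'],o['contact_force'],o['grip_width'])
cv2.imwrite('pics/c8.png',cv2.resize(w[80:300,170:430],None,fx=3,fy=3,interpolation=cv2.INTER_CUBIC)[:600])
E
```

```text
17.85 [ 0.46324806 -0.00359125  0.28305068] [ 0.58050722 -0.66593625  0.25543602] 0.08520811654416915
```

View pics/c8.png

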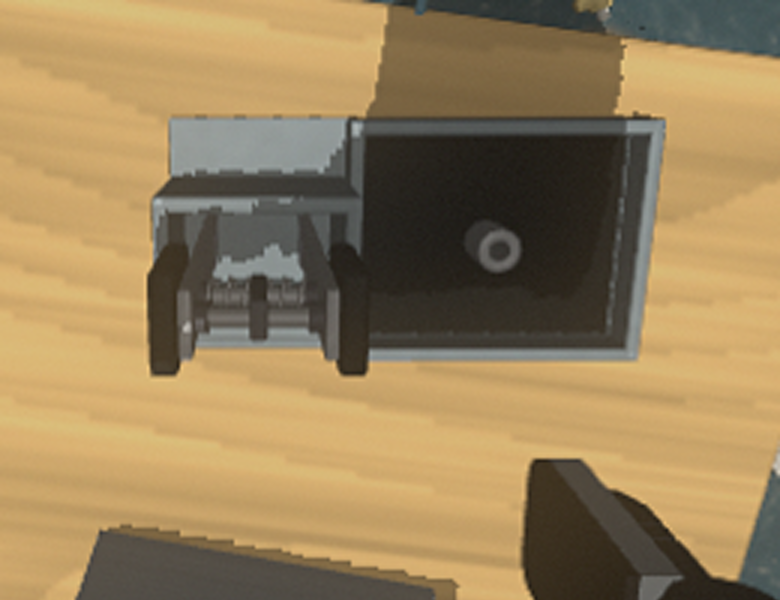

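The tongs stand upright in the holster at crop (258,290), and the spacer stands in the tray at (497,250). The gripper is open and clear, with near-zero force, so I'm handing in.

```bash
python3 -c "
from bench import r
print(r.hand_in())"
```

```text
the job is handed in; nothing more can be done
None
```

The job is done and handed in at about 18 s of the 48 s allowed. I took the tongs from the holster and lifted the spacer out of the −y pocket with them. I let it go in the middle of the tray, then stood the tongs back in the holster and released them. The gripper's fingers never touched the spacer, and the pin stayed where it was.

- **Last checks:** the final wrist picture shows the spacer standing in the tray and the tongs upright in the holster. The gripper was open at 85 mm, clear above everything, with a contact force of about 0–1 N. The largest contact force reported after any move was about 18 N, pressing the spacer onto the tray mat.
- **Disagreements:**
  - The fixed cameras put the block about 6 mm lower in y than the wrist camera did. I used the wrist value, and it lined up at the pocket.
  - The handles read about 39.5 mm wide when gripping the spacer, against the expected 42 mm, but the pictures showed the spacer held firmly.

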